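# Burnish the sample blade in the beads and hold it in the dryer slot

### The job

Take the flat-bladed paddle out of the stand by its handle and burnish its blade in the bowl: with the tip low among the beads, start at the side away from the robot and stir counter-clockwise (seen from above) at least one full turn back to that side, until at least half of the beads have shifted from their places and none is lost. Then put the blade upright through the slot in the dryer's top, about half of it inside and the collar well clear, and finish still holding it there, at rest, without pressing on the dryer. Leave everything else on the bench where it is.

Things in the scene. Friction and masses are not known exactly. Their poses are not given: they have to be found in the camera images.
- paddle: Sample paddle: flat steel blade 6 mm (x) by 30 mm (y), 80 mm long, its last 6 mm stepped down to 4 x 26; brass collar 26 x 40 mm at z 80-86; wooden handle 20 mm (x) by 28 mm (y) at z 86-146. Origin: middle of the blade's tip, z towards the handle. 0.13-0.22 kg. Starts upright in one of the stand's slots, its axes along the stand's, hanging by the collar, tip 16 mm above the bench.
- paddle_tip (a point): Point on the paddle: middle of the blade's tip (the body's origin; same axes).
- paddle_grip (a point): Point on the paddle: middle of the handle, 121 mm above the tip, where to pinch it across its 20 mm (x) faces.
- rod_tool: The other tool in the stand, not to be used: round steel rod 8 mm thick under a like brass collar, with a round turned handle, 30 mm thick, 140 mm high over all (top 156 mm above the bench as it hangs). Origin at the rod's tip.
- stand: Fixed open steel rack, 70 mm (x) by 170 mm (y), 96 mm high, with two slots in its 6 mm top plate (10 x 36 mm, long side along y) at y = -40 and +40 mm. Origin under its centre. It may stand on either side of the bowl. The paddle must be raised 80 mm to clear it.
- bowl: Fixed round green bowl, outside 136 mm across at the rim, 45 mm high, inner floor 5 mm above the bench, flat, about 120 mm across. Origin under its centre; axes along the world's. Holds the beads.
- bowl_far (a point): Point on the bowl's inner floor 40 mm from the centre on the side away from the robot (+x).
- bowl_left (a point): Point on the bowl's inner floor 40 mm from the centre on the robot's left (+y).
- bowl_near (a point): Point on the bowl's inner floor 40 mm from the centre on the robot's side (-x).
- bowl_right (a point): Point on the bowl's inner floor 40 mm from the centre on the robot's right (-y).
- dryer: Fixed bench dryer: hollow grey box 150 mm (x) by 170 mm (y), 90 mm high, with an aluminium guard plate 6 mm thick as its top, with one slot through the middle. Origin under its centre. It may stand on either side of the bowl.
- dryer_slot (a point): Centre of the slot's mouth, level with the top of the dryer's guard plate (90 mm above the bench). The slot is 8 mm wide (its x) and 34 mm long (its y) with 1.5 mm chamfered edges; z up. Below the plate the box is empty down to the bench.
- bead0_center (a point): Centre of white ceramic bead 0, a ball 18 mm across, 11 g, one of six loose in the bowl.
- bead1_center (a point): Centre of white ceramic bead 1, a ball 18 mm across, 11 g, one of six loose in the bowl.
- bead2_center (a point): Centre of white ceramic bead 2, a ball 18 mm across, 11 g, one of six loose in the bowl.
- bead3_center (a point): Centre of white ceramic bead 3, a ball 18 mm across, 11 g, one of six loose in the bowl.
- bead4_center (a point): Centre of white ceramic bead 4, a ball 18 mm across, 11 g, one of six loose in the bowl.
- bead5_center (a point): Centre of white ceramic bead 5, a ball 18 mm across, 11 g, one of six loose in the bowl.
- bottle: Bystander, loose: closed clear plastic bottle, 62 mm across, 190 mm high, standing. Origin at its underside.
- jar: Bystander, loose: glass jar with steel cap, 56 mm across, 90 mm high. Origin at its underside.
- hammer: Bystander, loose: small hammer lying, 240 mm long. Origin at its underside.
- cup: Bystander, loose: steel cup, 70 mm across, 70 mm high. Origin at its underside.
- brush: Bystander, loose: brush lying flat, 160 mm long. Origin at its underside.
- charcoal: Bystander, loose: flat black charcoal soldering block, 80 x 130 x 30 mm. Origin at its underside.

How it is judged:
By the outcome, as a careful person would: the job done as asked, in the order asked, and still so for the second after the job is handed in, while the arm keeps its last pose, push and grip.
It also fails if it takes over 58 s, if anything falls off the work surface, if the arm or the gripper's body presses on something with over 40 N, if the wrist force passes 120 N, or if a joint passes its speed limit or range.

### The arm

A 7-joint arm with a two-finger parallel gripper is mounted at the origin on the work surface. World frame = base frame: x ahead of the robot, y to its left, z up, the work surface at z = 0. Lengths are in mm, angles in rad, forces in N, time in s.
With the tool pointing down it reaches from about 400 to 875 mm from the base axis. Payload 4.4 kg.
Tool frame: the origin (TCP) lies midway between the tips of the shut fingers; the grasp point (between the pads) lies 19 mm behind it; z points along the fingers, y is the line along which they close (so a half turn about z gives the same grasp; the last joint's range is limited). The gripper opens to 85 mm and grips with 20 to 120 N. Pads are 22 mm wide; open, the fingers measure 114 mm over their backs; the gripper's body (76 mm by 85 mm) begins 54 mm behind the grasp point. The pads swing forward as they close: fully open they stand 13 mm farther back than shut.
Start: joints at [1.208, 0.628, 0.038, 1.517, -0.027, 0.996, -0.02], TCP at [190.128, -621.586, 231.313] pointing down, gripper open.
Joint ranges: [-3.06, 3.06], [-0.37, 2.12], [-1.25, 1.32], [0.18, 2.47], [-1.1, 4.24], [0.23, 1.98], [-2.94, 2.94]. Speed limits (rad/s): [2.57, 2.57, 3.14, 3.14, 3.14, 3.14, 3.14].

### API

Orientations are given as [roll, pitch, yaw] about the fixed x, y, z axes, in that order (R = Rz(yaw) Ry(pitch) Rx(roll)).
In Python, from cell import readout, optics, order gives the robot as it stands.
- The arm moves only by the shell command python3 -m jog 'ROWS'. ROWS is a JSON object of lists of equal length, an entry for each row: "claw": the opening, from 0 (shut) to 1 (fully open); "xyz": the shift along the tool's x, y, z each as a share of 0.1 m, from -1 to 1, a list of three; "twist": the turn, a rotation vector about the tool's x, y, z each as a share of 180 degrees, from -1 to 1, a list of three. A call has 1 to 12 rows; each row shifts and turns the commanded pose from where the row before left it, along the tool's axes as they then stand; what a row does not reach is not made up. A row lasts 1/8 s, in which the tool goes at most 62.5 mm and 10.7 degrees, less where a joint would pass 70% of its speed; a pose out of reach is approached as far as the arm can. A call with a number of a shift or a turn outside -1 to 1 is refused whole. A call with a gripper value outside its range is refused whole. The fingers move at their own pace and stop on an object; the grip force is fixed at half the most. Time passes only in rows, so rows that do not move let the fingers close. It gives the time, the measured TCP pose, the force, the opening and the grip force at its end, in the units of the state.
- readout.read_state(): the state, without advancing time (a new reading comes with each control period).
- optics.get_image(name): name is "scene" or "top" or "wrist"; returns a dict with "color" (480x640x3 uint8, red, green, blue), "fovy" (degrees; the focal length in pixels is half the picture's height over the tangent of half this angle, whatever the lens; pixels are square), "cx", "cy" (the principal point, pixels), "k1" (the pictures are not rectified: a ray, as slopes to the right and down, at radius r is drawn at 1 + k1 r^2 times it, then the intrinsics apply), "view" (4x4, takes a point from world to camera coordinates). Camera axes: x right, y up, looking along -z (the intrinsics and any distortion apply to the point x, -y, -z); pixel columns grow to the right and rows downward; lengths in mm; the calibration is good to about 2 mm. A picture is of the moment at which its call begins. There is no depth.
- order.finish_job(): hands the job in; it is judged then, once.
Trained networks look in the newest picture that a camera, given by its name, has taken for a name from the list of things; names that differ only in an ending like _2 or _b are one class to them, and where a whole thing is asked for, a point or a joint stands for the part that bears it (a point fixed in the world has none). Each returns a list of dicts, best first, with "score" (0 to 1); they miss things now and then, are a little off and sometimes report something else, mostly with a low value. They report only what shows in the picture. A call takes as long as a camera call.
- optics.boxes_of(camera, label): "rect" ([left, top, width, height] in pixels, round what is visible of it).
The state is a dict: "clock": time; "qpos": joint angles; "qd": joint speeds; "tau": joint torques, N m; "eef_pos": TCP position; "tool_rot": TCP orientation; "force": force on the tool from outside, world axes, zero at the start; "torque": the same for the moment, N m; "width": finger opening in mm; "gripper_force": force on a finger pad.
Only numpy, scipy, OpenCV 4.12 (cv2) and the standard library are available. Lean on these libraries where they do the work, as an engineer would, in place of code of your own. Each camera call takes 0.05 s, during which the arm holds its last target. There are 200 camera calls.

## Working session

There is one attempt and no reset: what is moved stays moved. The work goes in short steps, Python scripts to look and compute and a shell command to move; the robot and the scene stay as the last step left them, time stands still between calls to the robot, and variables do not carry over. Pictures are saved under pics/ and viewed, at most 10 in all, crops included, and the job is handed in when it is done.

```bash
mkdir -p pics; ls; python3 - <<'E'
from cell import readout, optics
import cv2
s=readout.read_state(); print({k:s[k] for k in('clock','eef_pos','tool_rot','force','width')})
for n in('scene','top'):
    im=optics.get_image(n); cv2.imwrite(f'pics/{n}0.png',im['color'][:,:,::-1]); print(n,im['fovy'],im['cx'],im['cy'],im['k1'],im['view'])
    for l in('paddle','rod_tool','stand','bowl','dryer','dryer_slot','paddle_grip','bead0_center','bottle','jar','hammer','cup','brush','charcoal'):
        print(l,[( [round(x) for x in d['rect']],round(d['score'],2)) for d in optics.boxes_of(n,l)[:6]])
E
```

```text
pics
{'clock': 0.0, 'eef_pos': array([ 189.91052433, -620.98942077,  230.38823004]), 'tool_rot': array([-3.13968809e+00,  4.50190223e-05,  2.96768718e-01]), 'force': array([-0.29242716, -0.03727359,  0.4272735 ]), 'width': 85.66380446798289}
scene 46.84936821713435 320.722840838923 238.43086570421528 -0.1085694795000119 [[-8.79188182e-01  4.76322748e-01  1.20324525e-02  5.49162983e+02]
 [-3.18381689e-01 -6.06076344e-01  7.28906418e-01  1.04255439e+02]
 [ 3.54487293e-01  6.37014996e-01  6.84507600e-01 -1.66235040e+03]
 [ 0.00000000e+00  0.00000000e+00  0.00000000e+00  1.00000000e+00]]
paddle [([416, 260, 20, 47], 0.77)]
rod_tool [([439, 283, 21, 40], 0.86)]
stand [([397, 267, 78, 75], 0.57)]
bowl [([339, 230, 54, 44], 0.69)]
dryer [([271, 159, 81, 69], 0.57)]
dryer_slot [([269, 157, 82, 72], 0.97)]
paddle_grip [([415, 258, 22, 50], 0.59)]
bead0_center [([338, 231, 52, 46], 0.24)]
bottle [([270, 261, 27, 70], 0.95)]
jar [([429, 412, 31, 43], 0.9), ([413, 261, 23, 46], 0.17)]
hammer [([262, 136, 54, 43], 0.9), ([416, 258, 18, 50], 0.72)]
cup [([242, 249, 28, 37], 0.89), ([225, 210, 49, 
[... 501 characters left out ...]
0  1.00000000e+00]]
paddle [([277, 257, 49, 52], 0.69), ([205, 290, 21, 12], 0.61), ([163, 275, 81, 43], 0.24)]
rod_tool []
stand [([162, 275, 83, 45], 0.55), ([465, 261, 65, 85], 0.35), ([276, 257, 52, 55], 0.21)]
bowl [([278, 259, 48, 51], 0.66), ([197, 172, 18, 60], 0.45), ([206, 286, 19, 13], 0.27)]
dryer [([372, 242, 85, 78], 0.89), ([369, 181, 53, 40], 0.52)]
dryer_slot [([372, 243, 82, 80], 0.86)]
paddle_grip [([203, 286, 26, 15], 0.74)]
bead0_center [([466, 259, 62, 88], 0.44)]
bottle [([258, 155, 29, 38], 0.56)]
jar [([89, 212, 34, 25], 0.75)]
hammer [([463, 259, 66, 86], 0.87)]
cup [([315, 166, 33, 26], 0.98)]
brush [([197, 175, 15, 54], 0.74)]
charcoal [([369, 180, 52, 44], 0.84)]
```

```bash
python3 - <<'E'
import cv2,numpy as np
t=cv2.imread('pics/top0.png'); c=t[150:350,150:470]
cv2.imwrite('pics/top_crop.png',cv2.resize(c,(800,500),interpolation=cv2.INTER_CUBIC))
E
```

```text
(no output)
```

View pics/top_crop.png

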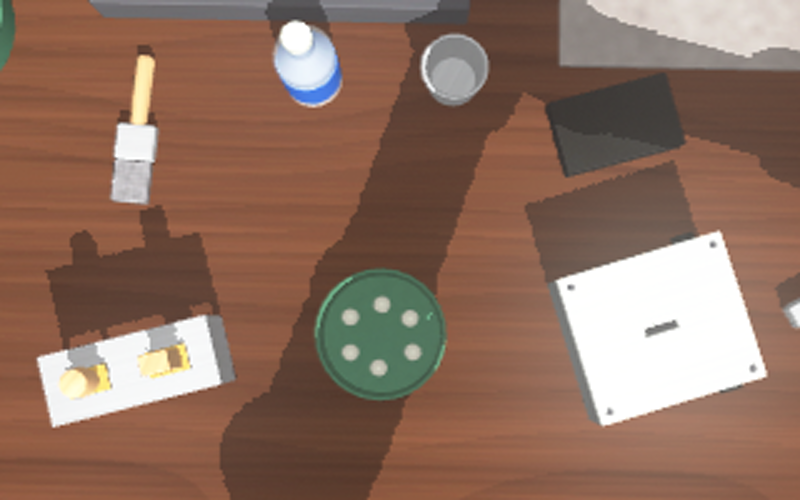

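View pics/scene0.png

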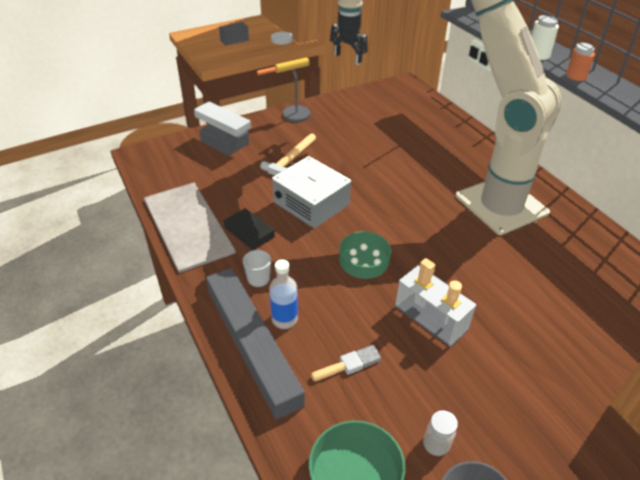

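```bash
cat > h.py <<'E'
import numpy as np,cv2
from scipy.spatial.transform import Rotation as R
def ray(im,uv):
    f=240/np.tan(np.radians(im['fovy'])/2); K=np.array([[f,0,im['cx']],[0,f,im['cy']],[0,0,1]])
    d=(np.atleast_2d(uv).astype(float)-[im['cx'],im['cy']])/f
    x=d.copy()
    for _ in range(20): x=d/(1+im['k1']*(x**2).sum(1,keepdims=True))
    V=np.array(im['view']); c=np.c_[x[:,0],-x[:,1],-np.ones(len(x))]
    return -V[:3,:3].T@V[:3,3], c@V[:3,:3]
def onz(im,uv,z):
    o,d=ray(im,uv); return o+d*((z-o[2])/d[:,2])[:,None]
def proj(im,p):
    f=240/np.tan(np.radians(im['fovy'])/2);V=np.array(im['view']); c=np.atleast_2d(p)@V[:3,:3].T+V[:3,3]
    s=np.c_[c[:,0]/-c[:,2],-c[:,1]/-c[:,2]]; s=s*(1+im['k1']*(s**2).sum(1,keepdims=True))
    return s*f+[im['cx'],im['cy']]
def rect(pts):  # mm corner rect on plane
    return cv2.minAreaRect(np.float32(pts[:,:2]))
E
python3 - <<'E'
from h import *
from cell import optics
im=optics.get_image('top'); c=im['color']; hsv=cv2.cvtColor(c,cv2.COLOR_RGB2HSV)
white=((hsv[...,1]<40)&(hsv[...,2]>185)).astype(np.uint8)
for nm,(x0,y0,x1,y1),z in(('dryer',(365,238,462,326),90),('stand',(160,270,250,325),96)):
    m=np.zeros_like(white); m[y0:y1,x0:x1]=white[y0:y1,x0:x1]
    cs,_=cv2.findContours(m,0,2); k=max(cs,key=cv2.contourArea)
    P=onz(im,k[:,0,:],z); print(nm,rect(P),cv2.boundingRect(k))
g=cv2.cvtColor(c,cv2.COLOR_RGB2GRAY)
# slot
y0,x0=272,402; s=g[y0:y0+20,x0:x0+26].astype(float); w=np.clip(190-s,0,None)
print(s[:,::2].astype(int))
vv,uu=np.mgrid[y0:y0+20,x0:x0+26]; ce=[(w*uu).sum()/w.sum(),(w*vv).sum()/w.sum()]
Q=onz(im,np.c_[uu[w>30],vv[w>30]],90)[:,:2]; ww=w[w>30]; C=np.cov(Q.T,aweights=ww); ev=np.linalg.eigh(C)
print('slot',ce,onz(im,ce,90),'yaw of long',np.degrees(np.arctan2(ev[1][1,1],ev[1][0,1])),np.sqrt(ev[0]*12))
# bowl
gm=((hsv[...,0]>55)&(hsv[...,0]<90)&(hsv[...,1]>60)).astype(np.uint8);m=np.zeros_like(gm);m[250:318,268:336]=gm[250:318,268:336]
cs,_=cv2.findContours(m,0,2);k=max(cs,key=cv2.contourArea);P=onz(im,k[:,0,:],45);print('bowl',cv2.minEnclosingCircle(np.float32(P[:,:2])),P[:,:2].min(0),P[:,:2].max(0))
b=((g>140)).astype(np.uint8);m=np.zeros_like(b);m[262:305,282:322]=b[262:305,282:322]
n,l,st,ct=cv2.connectedComponentsWithStats(m)
for i in range(1,n): print('bead',st[i,4],ct[i],onz(im,ct[i],14)[0])
# handle (wood coloured) top
wd=((hsv[...,0]>8)&(hsv[...,0]<30)&(hsv[...,1]>60)&(hsv[...,2]>170)).astype(np.uint8)
m=np.zeros_like(wd);m[284:304,202:228]=wd[284:304,202:228]
cs,_=cv2.findContours(m,0,2)
for k in cs:
    if cv2.contourArea(k)>10:print('handle',cv2.contourArea(k),k[:,0].mean(0),onz(im,k[:,0].mean(0),162),rect(onz(im,k[:,0],162)))
# bystanders: bbox centre on bench
for l in('cup','bottle','charcoal','hammer','brush','jar'):
    r=optics.boxes_of('top',l)
    if r: r=r[0]['rect'];print(l,onz(im,[[r[0],r[1]],[r[0]+r[2],r[1]+r[3]]],40)[:,:2].round().tolist())
E
```

```text
dryer ((507.5682373046875, -274.2284240722656), (151.1177978515625, 171.65606689453125), 17.842111587524414) (372, 243, 84, 77)
stand ((456.1552429199219, 250.2020263671875), (69.8550796508789, 171.0539093017578), 15.449435234069824) (165, 276, 74, 45)
[[255 255 255 255 255 255 255 255 255 255 255 255 254]
 [255 255 255 255 255 255 255 255 255 255 254 254 255]
 [255 255 255 255 255 255 255 255 255 254 255 255 254]
 [255 255 255 255 255 255 255 254 255 255 255 255 255]
 [255 255 255 255 255 255 254 255 255 255 255 255 255]
 [255 255 255 255 254 255 255 255 255 248 255 255 255]
 [255 255 255 255 255 255 254 255 218 203 254 255 255]
 [255 255 255 255 254 255 222 125 125 155 255 255 254]
 [255 255 255 255 249 125 126 126 126 141 252 254 254]
 [255 255 255 218 125 126 126 129 162 232 253 255 255]
 [255 255 255 127 126 128 141 204 248 254 255 255 255]
 [255 255 255 182 132 173 244 254 255 255 255 255 255]
 [255 255 255 184 217 253 255 255 255 255 255 255 255]
 [255 255 255 253 255 255 255 255 255 255 255 255 255]
 [255 255 255 255 255 255 255 255 255 255 255 255 255]
 [255 255 255 255 255 
[... 873 characters left out ...]
.5] [514.56102373 -44.42227941  14.        ]
bead 34 [289.70588235 290.5       ] [476.18688531  37.49252764  14.        ]
bead 33 [314.60606061 290.51515152] [477.39005448 -28.20272062  14.        ]
bead 36 [301.         296.58333333] [460.81588625   7.35038855  14.        ]
handle 155.5 [215.29032258 293.90322581] [[468.23186111 201.44146532 162.        ]] ((467.9938049316406, 201.09713745117188), (24.138853073120117, 43.07861328125), 15.083104133605957)
cup [[804.0, -25.0], [743.0, -109.0]]
bottle [[790.0, 299.0], [629.0, 235.0]]
charcoal [[778.0, -172.0], [665.0, -310.0]]
hammer [[568.0, -420.0], [346.0, -571.0]]
brush [[779.0, 291.0], [626.0, 238.0]]
jar [[808.0, -26.0], [739.0, -111.0]]
```

The top view shows the bowl in the middle, at about (301, 284) px. The stand is on the robot's left at (204, 297), with the flat paddle in the slot nearer the bowl and the round rod in the outer slot. The dryer is on the right with its slot at (414, 281). The scene view agrees. I'll move over the dryer first for a close look at the slot.

```bash
python3 -m jog '{"claw":[1,1,1,1,1,1,1,1],"xyz":[[0.5,-0.3,-0.09],[0.5,-0.3,-0.09],[0.5,-0.3,-0.09],[0.5,-0.3,-0.09],[0.5,-0.3,-0.09],[0.5,-0.3,-0.09],[0.5,-0.3,-0.09],[0.5,-0.3,-0.09]],"twist":[[0,0,0],[0,0,0],[0,0,0],[0,0,0],[0,0,0],[0,0,0],[0,0,0],[0,0,0]]}'
python3 -m jog '{"claw":[1,1,1,1,1,1,1,1,1,1,1],"xyz":[[0,0,0],[0,0,0],[0,0,0],[0,0,0],[0,0,0],[0,0,0],[0,0,0],[0,0,0],[0,0,0],[0,0,0],[0,0,0]],"twist":[[0,0,-0.0546],[0,0,-0.0546],[0,0,-0.0546],[0,0,-0.0546],[0,0,-0.0546],[0,0,-0.0546],[0,0,-0.0546],[0,0,-0.0546],[0,0,-0.0546],[0,0,0],[0,0,0]]}'
python3 - <<'E'
from h import *
from cell import optics,readout
s=readout.read_state(); print(s['eef_pos'],np.degrees(s['tool_rot']),s['qpos'])
im=optics.get_image('wrist'); cv2.imwrite('pics/wrist1.png',im['color'][:,:,::-1]); print(im['fovy'],im['k1'],im['view'])
print(optics.boxes_of('wrist','dryer_slot')[:2], proj(im,[[507.5,-274,90]]))
E
```

```text
clock: 2.85
eef_pos: [503.6, -273.7, 303.9]
tool_rot: [3.141, -0.0, 0.297]
force: [0.6, -1.1, -0.4]
width: 85.8
gripper_force: 0.0
clock: 4.22
eef_pos: [502.4, -275.2, 303.3]
tool_rot: [3.142, 0.0, 1.837]
force: [0.3, 0.3, -0.1]
width: 85.0
gripper_force: 0.0
[ 502.38489517 -275.24370297  303.32604762] [1.79999672e+02 4.69623426e-03 1.05278498e+02] [ 0.70600957  0.46413654 -0.38535543  1.63527268  0.19207055  1.07967289
  0.53325611]
65.4448405754055 -0.07385177953718401 [[ 9.64785690e-01  2.63037094e-01 -2.42307011e-04 -4.12100977e+02]
 [-2.53077260e-01  9.28002441e-01 -2.73428913e-01  4.37902294e+02]
 [-7.16970853e-02  2.63861625e-01  9.61892182e-01 -3.37688570e+02]
 [ 0.00000000e+00  0.00000000e+00  0.00000000e+00  1.00000000e+00]]
[{'rect': [246.2, 112.8, 165.8, 178.8], 'score': 0.75}] [[331.70421335 206.16674425]]
```

View pics/wrist1.png

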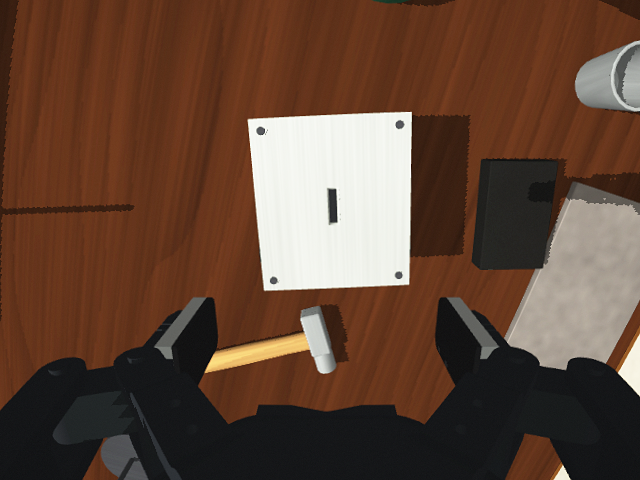

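The wrist view shows the slot at about (332, 206) px, within 1 px of where my estimate projects. I'll refine it, then go above the stand.

```bash
cat > slot.py <<'E'
from h import *
def slotfit(im,box,z=90,thr=120):
    g=cv2.cvtColor(im['color'],cv2.COLOR_RGB2GRAY); x,y,w,h=box
    m=(g[y:y+h,x:x+w]<thr).astype(np.uint8); cs,_=cv2.findContours(m,0,1); k=max(cs,key=cv2.contourArea)[:,0]+[x,y]
    P=onz(im,k,z); return k.min(0),k.max(0),rect(P)
E
python3 - <<'E'
from slot import *
from cell import optics
im=optics.get_image('wrist')
for t in(80,120,170): print(slotfit(im,(315,175,36,60),90,t))
g=cv2.cvtColor(im['color'],cv2.COLOR_RGB2HSV)
m=((g[...,1]<40)&(g[...,2]>190)).astype(np.uint8); n=np.zeros_like(m); n[105:298,240:420]=m[105:298,240:420]
cs,_=cv2.findContours(n,0,2);k=max(cs,key=cv2.contourArea)[:,0];print('dryer',rect(onz(im,k,90)))
E
python3 -m jog '{"claw":[1,1,1,1,1,1,1,1,1,1,1],"xyz":[[0.53,0.105,0.025],[0.53,0.105,0.025],[0.53,0.105,0.025],[0.53,0.105,0.025],[0.53,0.105,0.025],[0.53,0.105,0.025],[0.53,0.105,0.025],[0.53,0.105,0.025],[0.53,0.105,0.025],[0,0,0],[0,0,0]],"twist":[[0,0,0],[0,0,0],[0,0,0],[0,0,0],[0,0,0],[0,0,0],[0,0,0],[0,0,0],[0,0,0],[0,0,0],[0,0,0]]}'
python3 - <<'E'
from h import *
from cell import optics,readout
s=readout.read_state(); print(s['eef_pos'],np.degrees(s['tool_rot']),s['qpos'])
im=optics.get_image('wrist'); cv2.imwrite('pics/wrist2.png',im['color'][:,:,::-1])
print(optics.boxes_of('wrist','paddle')[:2], proj(im,[[466.8,211.7,162]]))
g=cv2.cvtColor(im['color'],cv2.COLOR_RGB2HSV)
m=((g[...,1]<40)&(g[...,2]>150)).astype(np.uint8)
cs,_=cv2.findContours(m,0,2)
for k in sorted(cs,key=cv2.contourArea)[-2:]: print('white',cv2.boundingRect(k),rect(onz(im,k[:,0],96)))
E
```

```text
(array([329, 189]), array([336, 221]), ((508.04522705078125, -272.7637023925781), (6.756181240081787, 31.340028762817383), 15.725679397583008))
(array([328, 189]), array([336, 222]), ((507.7148742675781, -273.369873046875), (7.7217607498168945, 32.353904724121094), 15.724042892456055))
(array([327, 188]), array([337, 224]), ((507.8889465332031, -273.7373046875), (8.550195693969727, 35.316837310791016), 17.754016876220703))
dryer ((508.50341796875, -273.54547119140625), (149.54603576660156, 169.5371856689453), 17.790813446044922)
clock: 5.75
eef_pos: [466.4, 209.4, 280.7]
tool_rot: [-3.141, 0.001, 1.84]
force: [0.5, -0.6, 0.0]
width: 85.4
gripper_force: 0.0
[466.37096135 209.39706127 280.66479171] [-1.79976240e+02  5.10994656e-02  1.05443489e+02] [-0.12175182  0.40599071 -0.50057355  1.82431849  0.23270364  0.97012365
 -0.45120845]
[{'rect': [310.5, 184.7, 33.6, 58.4], 'score': 0.71}] [[327.74099845 228.20891556]]
white (478, 161, 83, 58) ((626.8745727539062, 275.9757385253906), (33.19279861450195, 71.93116760253906), 85.49591827392578)
white (285, 59, 86, 199) ((456.02679443359375, 250.4861602783203), (70.34724426269531, 169.26222229003906), 15.356643676757812)
```

View pics/wrist2.png

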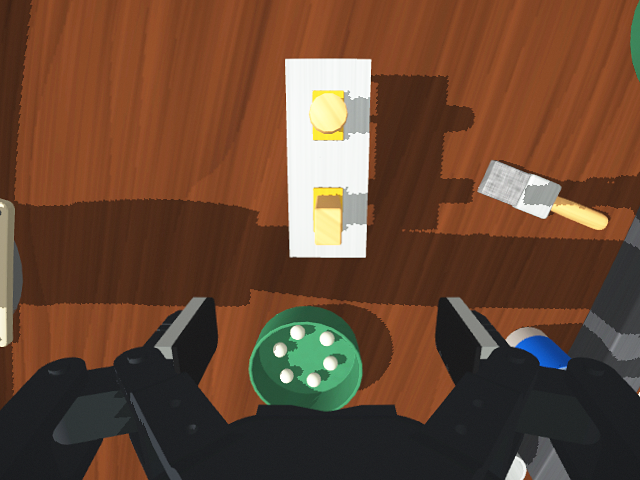

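The wrist view confirms the paddle's square handle at about (328, 217) px, in line with the stand's axes, and the rod above it at (328, 112). I'll descend and grip.

```bash
python3 -m jog '{"claw":[1,1,1,1,1,1,1,0,0,0,0,0],"xyz":[[0.022,0.009,0.35],[0,0,0.35],[0,0,0.35],[0,0,0.3],[0,0,0.2],[0,0,0.077],[0,0,0],[0,0,0],[0,0,0],[0,0,0],[0,0,0],[0,0,0]],"twist":[[0,0,0],[0,0,0],[0,0,0],[0,0,0],[0,0,0],[0,0,0],[0,0,0],[0,0,0],[0,0,0],[0,0,0],[0,0,0],[0,0,0]]}'
python3 -m jog '{"claw":[0,0,0],"xyz":[[0,0,0],[0,0,0],[0,0,0]],"twist":[[0,0,0],[0,0,0],[0,0,0]]}'
```

```text
clock: 7.35
eef_pos: [466.9, 212.3, 118.6]
tool_rot: [3.141, 0.0, 1.841]
force: [-0.7, -1.4, 4.5]
width: 19.1
gripper_force: 59.2
clock: 7.72
eef_pos: [466.9, 212.3, 118.5]
tool_rot: [3.141, 0.0, 1.841]
force: [-0.8, 0.4, 4.9]
width: 19.7
gripper_force: 59.3
```

```bash
python3 -m jog '{"claw":[0,0,0,0,0,0,0,0,0,0],"xyz":[[0,0,-0.05],[0,0,-0.1],[0,0,-0.15],[0,0,-0.2],[0,0,-0.2],[0,0,-0.2],[0,0,-0.2],[0,0,-0.15],[0,0,0],[0,0,0]],"twist":[[0,0,0],[0,0,0],[0,0,0],[0,0,0],[0,0,0],[0,0,0],[0,0,0],[0,0,0],[0,0,0],[0,0,0]]}'
python3 - <<'E'
from h import *
from cell import optics,readout
s=readout.read_state(); print(s['eef_pos'],np.degrees(s['tool_rot']),s['force'],s['width'],s['torque'])
im=optics.get_image('wrist'); cv2.imwrite('pics/wrist3.png',im['color'][:,:,::-1])
E
```

```text
clock: 8.98
eef_pos: [466.3, 211.8, 242.7]
tool_rot: [-3.141, 0.0, 1.84]
force: [0.1, 0.3, -2.1]
width: 19.3
gripper_force: 58.7
[466.30942983 211.83563325 242.68126926] [-1.79944149e+02  1.92844253e-02  1.05452579e+02] [ 0.11203508  0.30634725 -2.1369139 ] 19.338436562561636 [-0.03200672 -0.02185275  0.02567861]
```

View pics/wrist3.png

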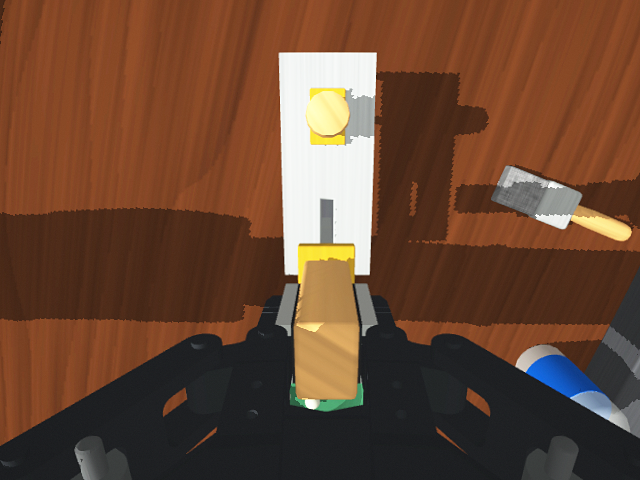

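The paddle hangs straight in the pads, its handle at about (326, 330) px, and has left the stand cleanly. Next I'll move over the bowl centre and lower into the gap between the beads.

```bash
python3 -m jog '{"claw":[0,0,0,0,0,0,0,0],"xyz":[[-0.2,-0.027,0],[-0.4,-0.054,0.05],[-0.46,-0.06,0.1],[-0.46,-0.06,0.12],[-0.35,-0.044,0.13],[-0.196,-0.025,0.08],[0,0,0],[0,0,0]],"twist":[[0,0,0],[0,0,0],[0,0,0],[0,0,0],[0,0,0],[0,0,0],[0,0,0],[0,0,0]]}'
python3 - <<'E'
from h import *
from cell import optics,readout
s=readout.read_state(); print(s['eef_pos'],np.degrees(s['tool_rot']),s['force'],s['width'],s['qpos'])
a=optics.get_image('top')['color'][230:340,230:370]; b=optics.get_image('scene')['color'][180:290,290:430]
cv2.imwrite('pics/mid.png',cv2.resize(np.vstack([a,b]),None,fx=2.7,fy=2.7,interpolation=cv2.INTER_CUBIC)[:,:,::-1])
E
```

```text
clock: 10.02
eef_pos: [495.9, 7.9, 195.4]
tool_rot: [3.141, -0.001, 1.843]
force: [0.7, -0.3, -0.8]
width: 19.6
gripper_force: 58.7
[495.93679251   7.93392379 195.43878138] [ 1.79941784e+02 -6.97672626e-02  1.05587534e+02] [ 0.69052408 -0.26824474 -0.77586308] 19.592114393051364 [ 0.24452406  0.49102128 -0.45152269  1.97086309  0.3062893   0.74510969
 -0.11573056]
```

View pics/mid.png

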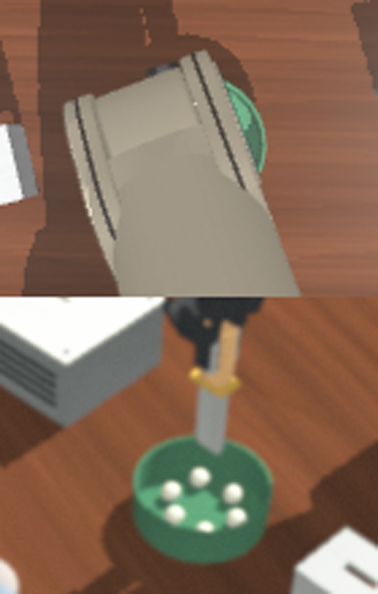

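```bash
python3 - <<'E'
from h import *
from cell import optics
im=optics.get_image('scene'); p=proj(im,[[495.9,7.9,93]])[0]; print('tip in crop', (p-[290,180])*2.7+[0,297])
E
python3 -m jog '{"claw":[0,0,0,0,0,0,0],"xyz":[[-0.023,-0.006,0.15],[0,0,0.2],[0,0,0.2],[0,0,0.15],[0,0,0.09],[0,0,0.05],[0,0,0]],"twist":[[0,0,0],[0,0,0],[0,0,0],[0,0,0],[0,0,0],[0,0,0],[0,0,0]]}'
```

```text
tip in crop [207.39095676 444.88639509]
clock: 11.05
eef_pos: [495.8, 3.6, 111.1]
tool_rot: [3.142, -0.0, 1.841]
force: [0.3, -0.4, -0.9]
width: 19.4
gripper_force: 58.7
```

```bash
python3 -m jog '{"claw":[0,0,0,0,0,0],"xyz":[[-0.014,0.065,0],[-0.014,0.065,0],[-0.014,0.065,0],[-0.014,0.065,0],[-0.018,0.078,0],[0,0,0]],"twist":[[0,0,0],[0,0,0],[0,0,0],[0,0,0],[0,0,0],[0,0,0]]}'
python3 - <<'E'
from h import *
from cell import optics,readout
s=readout.read_state(); print(s['eef_pos'],s['force'],s['width'])
b=optics.get_image('scene')['color'][190:290,300:430]
cv2.imwrite('pics/far.png',cv2.resize(b,None,fx=5,fy=5,interpolation=cv2.INTER_CUBIC)[:,:,::-1])
E
```

```text
clock: 11.8
eef_pos: [531.2, 5.5, 111.1]
tool_rot: [3.141, -0.0, 1.84]
force: [0.0, -0.1, -2.0]
width: 19.2
gripper_force: 58.7
[531.18394272   5.47729182 111.09730575] [ 0.01199613 -0.05799203 -2.00337237] 19.168585243589657
```

View pics/far.png

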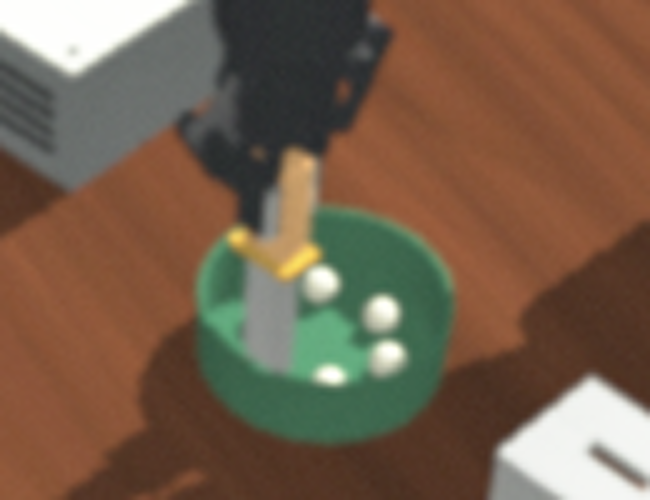

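The blade is at the far side of the bowl, its tip at about (270, 370) px in the crop, with no contact force. I'll start the counter-clockwise stir.

```bash
python3 -m jog '{"claw":[0,0,0,0,0,0,0,0,0,0,0,0],"xyz":[[0.06,0.0106,0],[0.061,0,0],[0.06,-0.0106,0],[0.0573,-0.0209,0],[0.0528,-0.0305,0],[0.0467,-0.0392,0],[0.0392,-0.0467,0],[0.0305,-0.0528,0],[0.0209,-0.0573,0],[0.0106,-0.06,0],[0,-0.061,0],[-0.0106,-0.06,0]],"twist":[[0,0,0],[0,0,0],[0,0,0],[0,0,0],[0,0,0],[0,0,0],[0,0,0],[0,0,0],[0,0,0],[0,0,0],[0,0,0],[0,0,0]]}'
```

```text
clock: 13.35
eef_pos: [477.3, 33.9, 111.2]
tool_rot: [-3.141, 0.001, 1.839]
force: [1.4, -2.8, -0.7]
width: 19.4
gripper_force: 58.7
```

```bash
python3 -m jog '{"claw":[0,0,0,0,0,0,0,0,0,0,0,0],"xyz":[[-0.0209,-0.0573,0],[-0.0305,-0.0528,0],[-0.0392,-0.0467,0],[-0.0467,-0.0392,0],[-0.0528,-0.0305,0],[-0.0573,-0.0209,0],[-0.06,-0.0106,0],[-0.061,0,0],[-0.06,0.0106,0],[-0.0573,0.0209,0],[-0.0528,0.0305,0],[-0.0467,0.0392,0]],"twist":[[0,0,0],[0,0,0],[0,0,0],[0,0,0],[0,0,0],[0,0,0],[0,0,0],[0,0,0],[0,0,0],[0,0,0],[0,0,0],[0,0,0]]}'
```

```text
clock: 14.85
eef_pos: [478.5, -25.6, 111.1]
tool_rot: [3.141, -0.0, 1.841]
force: [0.3, -0.0, -1.7]
width: 19.4
gripper_force: 58.7
```

```bash
python3 -m jog '{"claw":[0,0,0,0,0,0,0,0,0,0,0,0],"xyz":[[-0.0392,0.0467,0],[-0.0305,0.0528,0],[-0.0209,0.0573,0],[-0.0106,0.06,0],[0,0.061,0],[0.0106,0.06,0],[0.0209,0.0573,0],[0.0305,0.0528,0],[0.0392,0.0467,0],[0.0467,0.0392,0],[0.0528,0.0305,0],[0.0573,0.0209,0]],"twist":[[0,0,0],[0,0,0],[0,0,0],[0,0,0],[0,0,0],[0,0,0],[0,0,0],[0,0,0],[0,0,0],[0,0,0],[0,0,0],[0,0,0]]}'
python3 - <<'E'
from h import *
from cell import optics,readout
s=readout.read_state(); print(s['eef_pos'],s['force'],s['width'])
b=optics.get_image('scene')['color'][190:290,300:430]
cv2.imwrite('pics/stir.png',cv2.resize(b,None,fx=5,fy=5,interpolation=cv2.INTER_CUBIC)[:,:,::-1])
E
```

```text
clock: 16.35
eef_pos: [528.2, 3.9, 110.6]
tool_rot: [-3.136, 0.002, 1.839]
force: [-4.9, -3.4, -0.7]
width: 19.4
gripper_force: 58.9
[528.17417134   3.86975631 110.58374495] [-4.91791481 -3.43257951 -0.65101084] 19.44209305765139
```

View pics/stir.png

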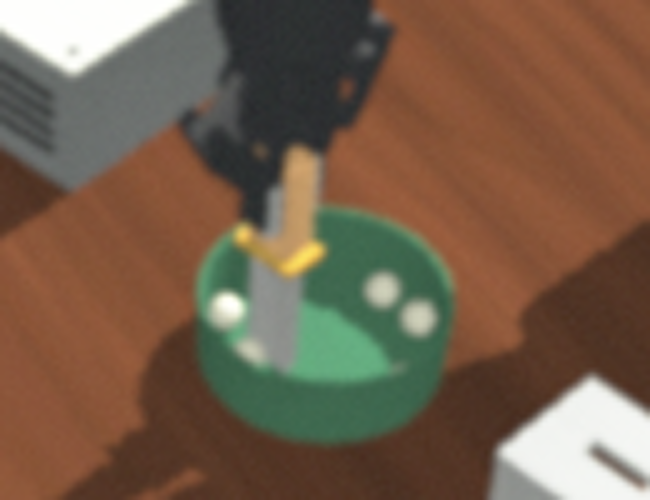

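```bash
python3 -m jog '{"claw":[0,0,0,0,0,0,0,0],"xyz":[[0.058,0,0],[0.059,-0.006,0],[0.058,-0.016,0],[0.055,-0.025,0],[0.05,-0.035,0],[0,0,0],[0,0,0],[0,0,0]],"twist":[[0,0,0],[0,0,0],[0,0,0],[0,0,0],[0,0,0],[0,0,0],[0,0,0],[0,0,0]]}'
python3 - <<'E'
from h import *
from cell import optics,readout
s=readout.read_state(); print(s['eef_pos'],s['force'],s['width'],s['tool_rot'])
E
```

```text
clock: 17.4
eef_pos: [515.8, 30.2, 111.3]
tool_rot: [3.14, 0.0, 1.84]
force: [-0.3, -0.3, -1.3]
width: 18.7
gripper_force: 59.1
[515.82308518  30.16725313 111.34016242] [-0.31478304 -0.34253451 -1.29453302] 18.736211575959135 [3.13993880e+00 9.26780456e-05 1.84024100e+00]
```

```bash
python3 -m jog '{"claw":[0,0,0,0,0,0,0,0,0],"xyz":[[0,0,-0.05],[0,0,-0.1],[0,0,-0.15],[0,0,-0.25],[0,0,-0.3],[0,0,-0.3],[0,0,-0.25],[0,0,0],[0,0,0]],"twist":[[0,0,0],[0,0,0],[0,0,0],[0,0,0],[0,0,0],[0,0,0],[0,0,0],[0,0,0],[0,0,0]]}'
python3 - <<'E'
from h import *
from cell import optics,readout
s=readout.read_state(); print(s['eef_pos'],np.degrees(s['tool_rot']),s['qpos'][6])
b=optics.get_image('scene')['color'][150:290,280:430]
w=optics.get_image('wrist')['color']
c=np.vstack([cv2.resize(b,None,fx=2.4,fy=2.4,interpolation=cv2.INTER_CUBIC),cv2.resize(w[220:480,160:480],(360,260))])
cv2.imwrite('pics/after.png',c[:600,:,::-1])
E
```

```text
clock: 18.52
eef_pos: [514.4, 29.9, 250.8]
tool_rot: [-3.141, 0.0, 1.84]
force: [-0.4, -1.1, -1.8]
width: 19.6
gripper_force: 59.3
[514.39943397  29.92317041 250.84026081] [-1.79959996e+02  6.54798996e-03  1.05447507e+02] -0.1077788417521052
```

View pics/after.png

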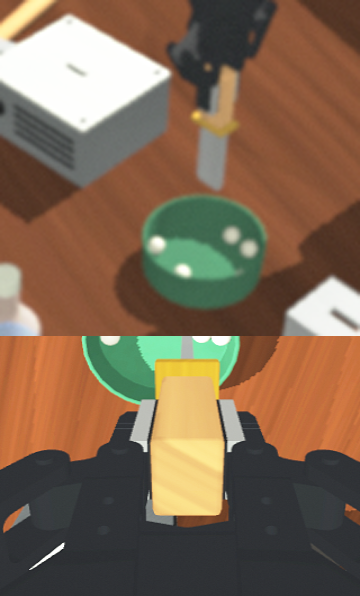

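The beads have visibly moved from their ring and lie against the wall, at about (157, 245), (183, 270), (232, 235) and (248, 248) px in the crop, with the paddle still in hand. I'll compare the grip with the earlier wrist picture and use the top camera to check the beads once the arm is clear.

```bash
cat > grip.py <<'E'
from h import *
def grip(rgb):
    h=cv2.cvtColor(rgb,cv2.COLOR_RGB2HSV).astype(int)
    y=(h[...,0]>20)&(h[...,0]<32)&(h[...,1]>190)&(h[...,2]>150); y[:225]=0; y[300:]=0; y[:,:270]=0; y[:,380:]=0
    v,u=np.where(y); 
    w=(abs(h[...,0]-18)<8)&(h[...,1]>70)&(h[...,1]<190)&(h[...,2]>120); w[:255]=0;w[430:]=0;w[:,:285]=0;w[:,370:]=0
    a,b=np.where(w)
    return 'collar u %.1f-%.1f v %.1f-%.1f n%d'%(*np.percentile(u,[1,99]),*np.percentile(v,[1,99]),len(u)),'handle u %.1f-%.1f v %.1f-%.1f n%d'%(*np.percentile(b,[1,99]),*np.percentile(a,[1,99]),len(b))
E
python3 - <<'E'
from grip import *
from cell import optics
print(grip(cv2.imread('pics/wrist3.png')[:,:,::-1])); im=optics.get_image('wrist'); print(grip(im['color']))
g=cv2.cvtColor(im['color'],cv2.COLOR_RGB2HSV)
for r in (185,195,205,215,225,235): print(r,[tuple(int(t) for t in x) for x in g[r,308:346:2]])
E
```

```text
('collar u 298.0-353.0 v 244.0-280.0 n1023', 'handle u 295.0-357.0 v 261.0-397.0 n8188')
('collar u 298.2-353.0 v 244.0-279.0 n919', 'handle u 295.0-363.0 v 261.0-398.5 n8650')
185 [(73, 118, 237), (74, 119, 237), (73, 118, 237), (73, 117, 237), (74, 118, 238), (74, 118, 237), (75, 118, 237), (74, 116, 237), (74, 118, 238), (74, 118, 237), (75, 117, 237), (74, 117, 237), (74, 118, 236), (74, 119, 235), (74, 120, 235), (74, 120, 235), (74, 119, 236), (74, 120, 235), (74, 120, 236)]
195 [(74, 120, 236), (74, 119, 235), (74, 118, 235), (73, 118, 235), (74, 119, 235), (74, 117, 236), (73, 118, 236), (74, 119, 236), (73, 116, 236), (74, 119, 235), (74, 119, 234), (73, 117, 234), (74, 120, 234), (74, 119, 235), (74, 120, 235), (74, 118, 235), (73, 120, 234), (74, 118, 234), (74, 120, 234)]
205 [(74, 120, 235), (74, 118, 235), (74, 117, 235), (74, 118, 234), (74, 118, 234), (74, 119, 234), (73, 119, 234), (74, 119, 234), (74, 120, 234), (73, 118, 234), (73, 119, 234), (74, 119, 236), (74, 118, 235), (74, 119, 236), (74, 120, 235), (74, 118, 234), (74, 121, 234), (74, 123, 233), (74, 123, 23
[... 178 characters left out ...]
 236), (73, 115, 235), (0, 0, 255), (0, 0, 255), (0, 0, 255), (0, 0, 255), (0, 0, 255), (30, 1, 255), (30, 6, 253)]
225 [(74, 120, 235), (74, 117, 235), (74, 118, 235), (74, 118, 235), (74, 118, 235), (74, 117, 235), (73, 113, 233), (0, 1, 184), (68, 5, 186), (68, 5, 186), (68, 5, 186), (71, 19, 191), (74, 126, 236), (69, 52, 246), (0, 0, 255), (0, 0, 255), (0, 0, 255), (20, 12, 255), (67, 66, 234)]
235 [(74, 122, 234), (74, 122, 234), (74, 121, 234), (73, 119, 234), (74, 120, 234), (74, 120, 234), (72, 94, 226), (45, 3, 181), (75, 6, 184), (60, 6, 184), (68, 6, 183), (60, 1, 180), (73, 101, 229), (73, 119, 233), (73, 119, 234), (74, 118, 234), (74, 123, 234), (74, 122, 234), (74, 121, 233)]
```

```bash
python3 - <<'E'
from h import *
from cell import optics,readout
im=optics.get_image('wrist'); s=readout.read_state(); M=R.from_euler('xyz',s['tool_rot']).as_matrix()
for z in(99.5,102.5,105.5):
    c=np.array([[13,-2,z],[13,2,z],[-13,2,z],[15,3,z-6],[15,-3,z-6]]); print(z,proj(im,s['eef_pos']+c@M.T).round(1).tolist())
h=cv2.cvtColor(im['color'],cv2.COLOR_RGB2HSV)
m=(h[...,1]<40)&(h[...,2]<215)&(h[...,2]>150)
for r in range(208,243,2):
    u=np.where(m[r,305:345])[0]; print(r,(u.min()+305,u.max()+305) if len(u) else None,end=' ')
E
python3 -m jog '{"claw":[0,0,0,0,0,0,0,0,0,0,0],"xyz":[[-0.2,-0.06,0],[-0.45,-0.135,0],[-0.45,-0.135,0],[-0.45,-0.135,0],[-0.45,-0.135,0],[-0.45,-0.135,0],[-0.3,-0.09,0],[-0.159,-0.046,0],[0,0,0],[0,0,0],[0,0,0]],"twist":[[0,0,0],[0,0,0],[0,0,0],[0,0,0],[0,0,0],[0,0,0],[0,0,0],[0,0,0],[0,0,-0.013],[0,0,0],[0,0,0]]}'
python3 - <<'E'
from slot import *
from cell import optics,readout
s=readout.read_state(); print(s['eef_pos'],np.degrees(s['tool_rot']),s['force'])
im=optics.get_image('top'); g=cv2.cvtColor(im['color'],cv2.COLOR_RGB2GRAY)
b=((g>140)).astype(np.uint8);m=np.zeros_like(b);m[260:307,280:324]=b[260:307,280:324]
n,l,st,ct=cv2.connectedComponentsWithStats(m)
for i in range(1,n):
    if st[i,4]>5: print('bead',st[i,4],ct[i],onz(im,ct[i],14)[0][:2]-[495.3,5.5])
E
```

```text
99.5 [[323.4, 219.6], [329.5, 219.6], [329.4, 256.9], [331.1, 218.6], [321.8, 218.6]]
102.5 [[323.4, 218.5], [329.4, 218.5], [329.4, 255.5], [331.0, 217.6], [321.8, 217.6]]
105.5 [[323.5, 217.5], [329.4, 217.5], [329.3, 254.1], [331.0, 216.6], [321.9, 216.6]]
208 None 210 (np.int64(343), np.int64(343)) 212 None 214 None 216 None 218 (np.int64(322), np.int64(329)) 220 (np.int64(322), np.int64(330)) 222 (np.int64(322), np.int64(330)) 224 (np.int64(322), np.int64(330)) 226 (np.int64(322), np.int64(330)) 228 (np.int64(322), np.int64(330)) 230 (np.int64(322), np.int64(330)) 232 (np.int64(322), np.int64(330)) 234 (np.int64(321), np.int64(330)) 236 (np.int64(321), np.int64(331)) 238 (np.int64(321), np.int64(331)) 240 (np.int64(321), np.int64(331)) 242 None clock: 20.1
eef_pos: [509.0, -271.7, 251.3]
tool_rot: [3.141, -0.001, 1.884]
force: [0.7, -0.1, -1.3]
width: 19.1
gripper_force: 59.2
[ 508.95040693 -271.65414067  251.29235525] [ 1.79975443e+02 -3.08816212e-02  1.07942148e+02] [ 0.66057233 -0.071452   -1.32744118]
bead 68 [297.73529412 266.80882353] [43.70692636 12.18313998]
bead 473 [310.88794926 275.78224101] [ 20.65137907 -23.13951178]
bead 33 [283.42424242 290.42424242] [-19.22864584  48.57485   ]
bead 36 [307.02777778 301.08333333] [-45.94638974 -14.271642  ]
bead 14 [318.78571429 302.35714286] [-48.68517699 -45.2836501 ]
bead 36 [296.91666667 303.02777778] [-51.52919927  12.2372078 ]
```

```bash
python3 -m jog '{"claw":[0,0,0,0,0,0,0],"xyz":[[-0.016,-0.016,0.1],[0,0,0.15],[0,0,0.12],[0,0,0.05],[0,0,0],[0,0,0],[0,0,0]],"twist":[[0,0,0],[0,0,0],[0,0,0],[0,0,0],[0,0,0],[0,0,0],[0,0,0]]}'
python3 - <<'E'
from h import *
from cell import optics,readout
s=readout.read_state(); print(s['eef_pos'],np.degrees(s['tool_rot']))
im=optics.get_image('wrist'); cv2.imwrite('pics/wrist9.png',im['color'][:,:,::-1])
M=R.from_euler('xyz',s['tool_rot']).as_matrix()
for xy in([507.9,-273.7],):
    a=np.radians(17.8); A=np.array([[np.cos(a),-np.sin(a)],[np.sin(a),np.cos(a)]])
    c=np.array([[-4,17],[4,17],[4,-17],[-4,-17]])@A.T+xy; print('slot',proj(im,np.c_[c,[90]*4]).round(1).tolist())
c=np.array([[13,-2,102.5],[13,2,102.5],[15,3,96.5],[15,-3,96.5]]); print('tip',proj(im,s['eef_pos']+c@M.T).round(1).tolist())
g=cv2.cvtColor(im['color'],cv2.COLOR_RGB2GRAY)
for r in range(200,246,2): print(r,g[r,314:342].tolist())
E
```

```text
clock: 21.02
eef_pos: [507.8, -275.6, 209.6]
tool_rot: [3.141, 0.001, 1.881]
force: [0.6, -0.1, -1.5]
width: 19.5
gripper_force: 59.2
[ 507.79313104 -275.5658038   209.59474984] [1.79959051e+02 3.90455412e-02 1.07792147e+02]
slot [[321.4, 205.2], [332.7, 205.2], [332.5, 250.9], [321.6, 250.9]]
tip [[323.3, 218.6], [329.3, 218.6], [330.9, 217.7], [321.7, 217.7]]
200 [243, 242, 241, 241, 241, 240, 239, 241, 243, 243, 243, 244, 244, 243, 241, 239, 237, 238, 240, 242, 243, 244, 243, 242, 241, 243, 243, 243]
202 [243, 242, 240, 240, 241, 240, 240, 242, 245, 245, 245, 246, 245, 244, 242, 240, 238, 239, 241, 242, 242, 243, 243, 241, 241, 243, 243, 243]
204 [243, 242, 241, 241, 241, 241, 228, 168, 160, 175, 186, 197, 207, 216, 223, 230, 234, 240, 245, 248, 250, 250, 247, 241, 241, 243, 243, 243]
206 [243, 242, 241, 241, 241, 241, 227, 156, 115, 61, 41, 41, 40, 42, 41, 40, 38, 37, 31, 144, 244, 252, 248, 241, 241, 242, 243, 243]
208 [243, 242, 241, 241, 240, 242, 226, 155, 119, 69, 45, 49, 50, 49, 50, 49, 50, 46, 38, 148, 247, 252, 246, 241, 241, 243, 243, 243]
210 [243, 242, 241, 241, 240, 2
[... 1665 characters left out ...]
 43, 165, 250, 252, 245, 240, 240, 241, 241, 242]
236 [242, 242, 241, 240, 240, 242, 218, 113, 91, 96, 95, 94, 94, 93, 95, 96, 95, 83, 52, 164, 250, 252, 246, 240, 240, 241, 241, 242]
238 [242, 242, 241, 240, 240, 243, 218, 114, 91, 94, 94, 94, 93, 94, 93, 95, 97, 83, 50, 164, 250, 253, 237, 224, 241, 242, 241, 242]
240 [243, 243, 241, 241, 241, 243, 210, 84, 93, 94, 95, 96, 95, 96, 95, 94, 96, 88, 55, 165, 250, 253, 241, 231, 242, 242, 241, 243]
242 [221, 223, 219, 219, 217, 218, 178, 84, 91, 91, 89, 91, 90, 91, 92, 92, 93, 89, 70, 128, 221, 239, 228, 217, 217, 219, 220, 221]
244 [82, 83, 83, 83, 81, 82, 83, 85, 85, 87, 88, 90, 90, 88, 87, 91, 89, 88, 90, 86, 87, 85, 84, 85, 85, 87, 85, 82]
```

```bash
python3 -m jog '{"claw":[0,0,0,0],"xyz":[[0.017,0.015,0],[0,0,0],[0,0,0],[0,0,0]],"twist":[[0,0,0],[0,0,0],[0,0,0],[0,0,0]]}'
cat > fit.py <<'E'
from h import *
from cell import optics,readout
P=[]
for i in range(3):
    im=optics.get_image('wrist'); s=readout.read_state(); P.append(s['eef_pos'])
print(np.round(P,2).tolist(),np.degrees(s['tool_rot']).round(2),s['force'].round(1))
g=cv2.cvtColor(im['color'],cv2.COLOR_RGB2GRAY)
for r in(202,203,204,205,206,210,214,216,217,218,219,220,228): print(r,g[r,316:342].tolist())
E
python3 fit.py
```

```text
clock: 21.58
eef_pos: [508.4, -273.4, 209.1]
tool_rot: [-3.142, 0.0, 1.881]
force: [-0.7, -0.2, -1.8]
width: 19.3
gripper_force: 59.2
[[508.38, -273.42, 209.11], [508.37, -273.42, 209.11], [508.39, -273.38, 209.11]] [180.    -0.   107.79] [-0.4 -0.2 -1. ]
202 [241, 240, 239, 240, 242, 243, 243, 244, 244, 243, 241, 240, 238, 238, 239, 242, 243, 243, 244, 242, 241, 242, 243, 243, 243, 244]
203 [241, 240, 239, 240, 242, 244, 243, 244, 244, 243, 242, 240, 238, 238, 239, 241, 243, 243, 244, 243, 241, 243, 243, 243, 244, 244]
204 [241, 240, 239, 240, 242, 244, 244, 244, 244, 243, 242, 240, 238, 238, 239, 241, 242, 243, 243, 243, 241, 243, 243, 243, 244, 244]
205 [241, 240, 240, 241, 244, 246, 246, 246, 246, 245, 243, 241, 239, 239, 240, 242, 243, 243, 243, 242, 241, 242, 243, 242, 243, 244]
206 [241, 240, 238, 226, 220, 227, 231, 232, 235, 236, 235, 236, 234, 235, 239, 243, 245, 246, 246, 242, 241, 242, 243, 243, 243, 243]
210 [241, 241, 236, 190, 128, 91, 44, 48, 47, 48, 49, 49, 48, 49, 43, 41, 215, 255, 235, 204, 243, 243, 243, 243, 244, 243]
214 [241, 241, 237, 198, 128, 91, 43, 47, 49, 48, 52, 50, 49, 48, 46, 42, 217, 255, 250, 244, 243, 242, 243, 243, 243, 242]
216 [241, 241, 237, 198, 136, 105, 43, 45, 45, 47, 46, 46, 46, 48, 43, 41, 216, 255, 236, 181, 232, 243, 243, 243, 243, 242]
217 [240, 241, 237, 198, 135, 109, 64, 72, 72, 71, 72, 73, 72, 74, 68, 50, 215, 255, 246, 233, 243, 242, 243, 243, 243, 242]
218 [240, 240, 236, 198, 134, 113, 84, 94, 95, 94, 94, 94, 95, 94, 84, 55, 215, 255, 250, 242, 242, 242, 243, 243, 243, 243]
219 [240, 241, 237, 198, 134, 114, 88, 98, 96, 97, 97, 98, 98, 95, 84, 52, 214, 255, 249, 242, 241, 242, 242, 242, 243, 242]
220 [240, 240, 236, 198, 134, 115, 91, 97, 95, 96, 96, 96, 96, 96, 83, 70, 218, 255, 250, 244, 242, 242, 243, 242, 243, 242]
228 [240, 240, 236, 197, 132, 114, 93, 96, 93, 93, 92, 93, 93, 95, 92, 88, 221, 255, 249, 241, 240, 242, 242, 242, 243, 243]
```

```bash
python3 -m jog '{"claw":[0,0,0,0,0,0,0,0],"xyz":[[0,0.003,0.04],[0,0,0.04],[0,0,0.04],[0,0,0.04],[0,0,0.04],[0,0,0.04],[0,0,0],[0,0,0]],"twist":[[0,0,0],[0,0,0],[0,0,0],[0,0,0],[0,0,0],[0,0,0],[0,0,0],[0,0,0]]}'; python3 -c "
from cell import readout as r
s=r.read_state();print(s['force'],s['torque'],s['eef_pos'])"
```

```text
clock: 22.72
eef_pos: [508.8, -273.3, 185.2]
tool_rot: [3.141, 0.0, 1.881]
force: [0.2, -0.5, -1.2]
width: 19.6
gripper_force: 59.2
[ 0.20717032 -0.54362263 -1.18493581] [0.01886423 0.03994533 0.01879369] [ 508.79544728 -273.30360138  185.21105263]
```

```bash
python3 -m jog '{"claw":[0,0,0,0,0,0,0,0,0,0,0],"xyz":[[0,0,0.04],[0,0,0.04],[0,0,0.04],[0,0,0.04],[0,0,0.04],[0,0,0.04],[0,0,0.04],[0,0,0.04],[0,0,0.007],[0,0,0],[0,0,0]],"twist":[[0,0,0],[0,0,0],[0,0,0],[0,0,0],[0,0,0],[0,0,0],[0,0,0],[0,0,0],[0,0,0],[0,0,0],[0,0,0]]}'; python3 - <<'E'
from h import *
from cell import optics,readout
s=readout.read_state(); print(s['eef_pos'],s['force'],s['torque'],s['width'])
im=optics.get_image('top'); c=im['color']; h=cv2.cvtColor(c,cv2.COLOR_RGB2HSV)
b=((h[...,1]<60)&(h[...,2]>130)).astype(np.uint8);m=np.zeros_like(b);m[260:307,276:326]=b[260:307,276:326]
n,l,st,ct=cv2.connectedComponentsWithStats(m)
for i in range(1,n): print('bead',st[i,4],ct[i].round(1),(onz(im,ct[i],14)[0][:2]-[495.3,5.5]).round(1))
a=cv2.resize(c[250:320,265:345],(400,350),interpolation=cv2.INTER_CUBIC); w=optics.get_image('scene')['color'][130:250,250:387]
cv2.imwrite('pics/final.png',np.hstack([a,cv2.resize(w,(400,350),interpolation=cv2.INTER_CUBIC)])[:,:,::-1])
E
```

```text
clock: 24.1
eef_pos: [508.8, -273.3, 152.6]
tool_rot: [3.141, 0.0, 1.881]
force: [-0.3, -0.7, -0.5]
width: 19.3
gripper_force: 59.2
[ 508.82376531 -273.30848557  152.59301582] [-0.33994683 -0.69695554 -0.49014262] [0.02188313 0.00051478 0.00435299] 19.30398249121835
bead 81 [297.7 266.7] [44.  12.3]
bead 1 [317. 262.] [ 57.4 -38.6]
bead 40 [317.1 269.4] [ 37.8 -39.3]
bead 1 [323. 268.] [ 41.8 -54.8]
bead 39 [283.7 290.2] [-18.6  47.7]
bead 1 [324. 297.] [-34.4 -58.8]
bead 44 [307.  301.1] [-45.9 -14.3]
bead 42 [296.6 303. ] [-51.3  13. ]
bead 5 [320. 302.] [-47.7 -48.5]
```

View pics/final.png

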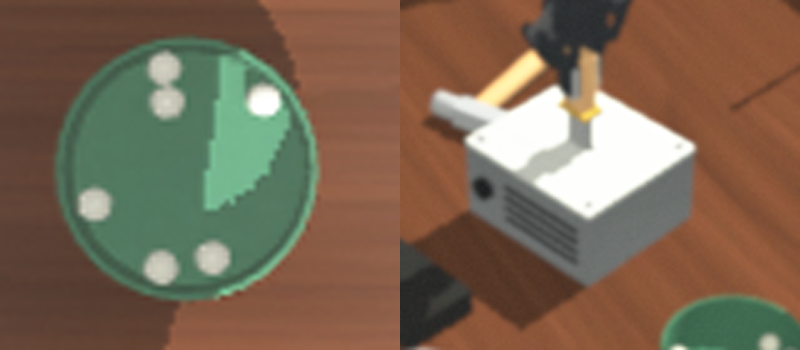

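The picture shows all six beads in the bowl, moved from their ring to the wall. The blade is upright in the dryer slot, half in, with the collar well clear and about zero force. I'm handing the job in.

```bash
python3 -c "
from cell import order
print(order.finish_job())"
```

```text
the job is handed in; nothing more can be done
None
```

The job is handed in at about 24 s on the robot's clock: the paddle was stirred one full counter-clockwise turn from the far side, all six beads moved and stayed in the bowl, and the blade is held upright about half-way into the dryer slot with near-zero force.

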